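# Press a filter cassette shut in locking pliers and put it in the tray

## Robot

A 6-joint arm with a two-finger parallel gripper is mounted at the origin on the work surface. World frame = base frame: x ahead of the robot, y to its left, z up, the work surface at z = 0. Lengths are in m, angles in rad, forces in N, time in s.
With the tool pointing down it reaches from about 0.25 to 0.775 m from the base axis. Payload 4 kg.
Tool frame: the origin (TCP) lies between the finger pads; the fingertips stand 25 mm ahead of it and the grasp point (between the pads) lies 6 mm ahead of it (robot.tip_reach is the z of the fingertips in the tool frame, in m); z points along the fingers, y is the line along which they close (so a half turn about z gives the same grasp; the last joint's range is limited). The gripper opens to 94 mm and grips with 3 to 60 N. Pads are 16 mm wide; open, the fingers measure 119 mm over their backs; the gripper's body (75 mm by 177 mm) begins 78 mm behind the grasp point.
Start: joints at [-1.443, 0.087, 1.371, -0, 1.684, -0.103], TCP at [0.126, -0.535, 0.231] pointing down, gripper open.
Joint ranges: [-3.1, 3.1], [-0.76, 2.03], [0.27, 2.55], [-1.08, 4.22], [0.17, 2.65], [-2.57, 2.57]. Speed limits (rad/s): [2.79, 2.79, 3.14, 3.14, 3.14, 3.14].

## Interface

Orientations are given as [roll, pitch, yaw] about the fixed x, y, z axes, in that order (R = Rz(yaw) Ry(pitch) Rx(roll)).
In Python, from bench import robot gives the robot as it stands. The module is installed in compiled form; this text tells all that it offers.
- The arm moves only by the shell command python3 -m handwheel 'ROWS'. ROWS is JSON, a list of rows, each a list of 3 entries, a list of its own where there are three numbers: the turn, a rotation vector about the world's x, y, z in units of 90 degrees (1.0 is 90 degrees), then the shift along the world's x, y, z in units of 0.05 m (1.0 is 0.05 m), then the closure, from 0 (fully open) to 1 (shut). A call has 1 to 5 rows; each row shifts and turns the commanded pose from where the row before left it; what a row does not reach is not made up. A row lasts 1/10 s, in which the tool goes at most 50 mm and 8.59 degrees, less where a joint would pass 70% of its speed; a pose out of reach is approached as far as the arm can. A call with a number of a shift or a turn outside -1 to 1 is refused whole. A call with a gripper value outside its range is refused whole. The fingers move at their own pace and stop on an object; the grip force is fixed at half the most. Time passes only in rows, so rows that do not move let the fingers close. It gives the time, the measured TCP pose, the force, the opening and the grip force at its end, in the units of the state.
- robot.get_obs(): the state, without advancing time (a new reading comes with each control period).
- robot.snapshot(name): name is "side" or "top"; returns (picture, depth): 400x640x3 uint8, red, green, blue; 400x640 float32, m along the optical axis (not along the pixel's ray), 0 where there is no reading.
- robot.calibration(name): a dict with "mtx" (3x3 intrinsics, pixels), "D" ([k1, k2, p1, p2, k3] as OpenCV has them; the pictures are not rectified), "extrinsics" (4x4, takes a point from camera to world coordinates). Camera axes: x right, y down, z forward; pixel columns grow to the right and rows downward; lengths in m; the calibration is good to about 2 mm. A picture is of the moment at which its call begins. calibration takes no time and is no camera call.
- robot.close_job(): hands the job in; it is judged then, once.
Trained networks look in the newest picture that a camera, given by its name, has taken for a name from the list of things; names that differ only in an ending like _2 or _b are one class to them, and where a whole thing is asked for, a point or a joint stands for the part that bears it (a point fixed in the world has none). Each returns a list of dicts, best first, with "p" (0 to 1); they miss things now and then, are a little off and sometimes report something else, mostly with a low value. They report only what shows in the picture. A call takes as long as a camera call. They do not tell look-alikes from the thing itself.
- robot.boxes_of(query, camera): "bbox" ([left, top, right, bottom] in pixels, round what is visible of it).
The state is a dict: "time": time; "joint_positions": joint angles; "qvel": joint speeds; "joint_torque": joint torques, N m; "tool_pos": TCP position; "ee_rot": TCP orientation; "wrist_force": force on the tool from outside, world axes, zero at the start; "wrist_torque": the same for the moment, N m; "width": finger opening in m; "finger_force": force on a finger pad.
Only numpy, scipy, OpenCV 4.12 (cv2) and the standard library are available. Lean on these libraries where they do the work, as an engineer would, in place of code of your own. Each camera call takes 0.05 s, during which the arm holds its last target. There are 200 camera calls.

## Task

Press the half-open filter cassette fully shut with the locking pliers it stands in: push the green handle until the pliers snap over centre and stay locked by themselves, leaving the cassette to the jaws rather than squeezing it with the gripper. Then, with the gripper clear of the handle, flick the red release lever so that the pliers spring open, take the closed cassette out and set it down upright, not dropped, in the steel tray, leaving the tube rack, bottle and beaker where they are.

Things in the scene. Friction and masses are not known exactly. Their poses are not given: they have to be found in the camera images.
- pliers: Locking pliers lying on their side, bolted to a fixed grey base plate (225 x 130 x 12 mm, x -87 to 138, y -65 to 65 mm in this frame). Origin: on the bench top under the pliers; x points along them towards the jaws, y from the moving to the fixed side, z up. Steel arms lie 30 to 50 mm up. The plain fixed handle, 14 mm thick, runs at y +6 mm from x -30 to -216 mm.
- jaw: Moving jaw, steel, 95 mm from its pivot (its origin) to its round-nosed pad; driven by the green handle, sprung open. In the pliers frame its nose is at x 95, y about -27 mm when open and -12 mm when shut. When the jaws are open the throat behind and around the cassette (x 25 to 138 mm) is clear for |y| under 25 mm down to the base plate's top, 12 mm above the bench.
- fixed_pad (a point): Centre of the fixed jaw's flat pad face, 28 mm wide and 26 mm tall, at x 95, y +12 mm of the pliers frame, 40 mm above the bench; it faces -y of the pliers. Its axes are those of the pliers.
- handle (a joint): Angle of the green moving handle, rad. 0: open, grip slanting out to the pliers' -y side. Grows as the grip is pushed towards the fixed handle (pliers' +y); dead centre is at 0.47, past which it stays by itself, on its stop at 0.55. Before that it springs back to 0 when let go. At the middle of the grip it takes up to about 7 N to push, less near dead centre.
- handle_pivot (a point): Vertical pivot of the green handle, at x -68, y -32 mm of the pliers frame, 40 mm above the bench. At joint value h the grip's centre line leaves it towards -x of the pliers, slanted to -y by (0.55 - h) rad and set off 3 mm sideways from the pivot to the fixed handle's (+y) side.
- handle_push (a point): Point on the centre line of the green grip, 100 mm from the handle's pivot along the handle, 40 mm above the bench; it moves with the handle. The grip is 14 mm thick and 22 mm tall and runs on 75 mm towards the pivot and 25 mm beyond this point. Nothing is under it but the bench.
- release (a joint): Angle of the red release lever, rad: 0 upright (sprung back to there), up to 0.6 as its top is pushed towards the jaws (+x of the pliers). The locked pliers let go at about 0.2 to 0.35; push it to 0.5 to be sure. It takes up to about 6 N some 30 mm above its pivot.
- release_pivot (a point): Level pivot of the red release lever, along y of the pliers, at x -60, y 0 of the pliers frame and 70 mm above the bench. Its axes are those of the pliers.
- release_tip (a point): Top of the red release lever: a paddle 22 mm wide across the pliers, 6 mm thick with a roll 10 mm thick at the top, 45 mm above its pivot, 115 mm above the bench when upright. It stands alone above the pliers, with free space before and behind.
- cassette_mid (a point): Middle of the filter cassette, half-way up (22 mm over its foot), centre of it when shut: 36 mm wide (its x), 24 mm deep (y), 44 mm tall. White half on the fixed jaw's side (+y), blue half on the other, 5 mm farther out while open. Loose, about 80 g, upright on the base plate between the open jaws, axes nearly those of the pliers. Grip it by its 36 mm width, above or between the jaws.
- cassette: The white half of the same cassette, which carries the blue half on four steel pins. Origin at the middle of the foot of the shut cassette, axes as above.
- cassette_top (a joint): How far the blue half is pushed on to the white half, m: 0 is open by 5 mm, 0.005 is fully shut. It takes about 10 N and stays where it is left.
- tray: Steel tray, fixed, empty, 160 mm along its x, 130 mm along its y, 18 mm tall, walls 4 mm and floor 4 mm thick. Origin on the bench top under its centre, z up. It lies to the left or to the right of the pliers.
- rack: Bystander: orange tube rack with tubes, 100 x 150 mm, 76 mm tall, on the other side of the pliers from the tray. Origin at the centre of its foot.
- bottle: Bystander: amber bottle, 64 mm wide, 120 mm tall, beyond the pliers. Origin at the centre of its foot.
- beaker: Bystander: clear beaker, 68 mm wide, 85 mm tall, beyond the pliers. Origin at the centre of its foot.
Not all that is in view belongs to the job. There is more than one size of the cassette; the job needs the middle-sized.

How it is judged:
By the outcome, as a careful person would: the job done as asked, in the order asked, and still so for the second after the job is handed in, with the robot touching nothing.
It also fails if it takes over 64 s, if anything falls off the work surface, if the arm or the gripper's body presses on something with over 40 N, if the wrist force passes 120 N, or if a joint passes its speed limit or range.

## Working session

There is one attempt and no reset: what is moved stays moved. The work goes in short steps, Python scripts to look and compute and a shell command to move; the robot and the scene stay as the last step left them, time stands still between calls to the robot, and variables do not carry over. Pictures are saved under pics/ and viewed, at most 10 in all, crops included, and the job is handed in when it is done.

```bash
mkdir -p pics; cat > h.py <<'E'
import numpy as np, cv2
from bench import robot
def w(name,px,depth=None,z=None):
    c=robot.calibration(name);K=np.array(c["mtx"]);D=np.array(c["D"]);T=np.array(c["extrinsics"])
    px=np.atleast_2d(np.array(px,float))
    u=cv2.undistortPoints(px[:,None],K,D)[:,0]
    r=np.c_[u,np.ones(len(u))]@T[:3,:3].T
    if z is not None: s=(z-T[2,3])/r[:,2]
    else: s=np.array([depth[int(round(p[1])),int(round(p[0]))] for p in px])
    return T[:3,3]+r*s[:,None]
def cloud(name,d):
    v,u=np.mgrid[0:400,0:640]
    px=np.c_[u.ravel(),v.ravel()]
    return w(name,px,d).reshape(400,640,3)
E
python3 - <<'E'
from h import *
ims=[]
for n in("top","side"):
    p,d=robot.snapshot(n); np.save(n+"_d.npy",d);np.save(n+"_p.npy",p)
    cv2.imwrite(f"pics/{n}0.png",cv2.cvtColor(p,cv2.COLOR_RGB2BGR))
    print(n,np.array(robot.calibration(n)["extrinsics"]).round(2).tolist())
    for q in("pliers","handle","release","cassette","tray","rack","bottle","beaker","jaw"):
        for b in robot.boxes_of(q,n)[:3]:
            x=np.array(b["bbox"]);c=[(x[0]+x[2])/2,(x[1]+x[3])/2]
            print(q,round(b["p"],2),x.round().tolist(),w(n,c,d).round(3).tolist())
print(robot.get_obs())
E
```

```text
top [[0.01, -0.99, 0.17, 0.4], [-1.0, -0.01, -0.03, 0.02], [0.03, -0.17, -0.99, 0.98], [0.0, 0.0, 0.0, 1.0]]
pliers 0.67 [269.0, 169.0, 414.0, 244.0] [[0.561, -0.052, 0.011]]
handle 0.66 [270.0, 192.0, 348.0, 219.0] [[0.556, 0.029, 0.05]]
handle 0.53 [395.0, 134.0, 423.0, 166.0] [[0.71, -0.227, 0.01]]
release 0.17 [200.0, 140.0, 229.0, 177.0] [[0.402, 0.015, 0.977]]
cassette 0.78 [415.0, 267.0, 444.0, 292.0] [[0.384, -0.255, 0.057]]
cassette 0.68 [388.0, 269.0, 401.0, 280.0] [[0.394, -0.178, 0.033]]
cassette 0.53 [383.0, 209.0, 405.0, 219.0] [[0.538, -0.176, 0.047]]
tray 0.77 [132.0, 190.0, 198.0, 259.0] [[0.511, 0.385, 0.005]]
rack 0.73 [436.0, 203.0, 507.0, 250.0] [[0.51, -0.364, 0.048]]
rack 0.6 [393.0, 137.0, 422.0, 170.0] [[0.703, -0.224, 0.008]]
bottle 0.58 [203.0, 141.0, 232.0, 173.0] [[0.661, 0.242, 0.091]]
beaker 0.87 [394.0, 135.0, 423.0, 168.0] [[0.707, -0.225, 0.009]]
jaw 0.8 [345.0, 199.0, 392.0, 239.0] [[0.531, -0.119, 0.012]]
side [[-0.99, -0.09, 0.11, 0.44], [-0.14, 0.7, -0.7, 0.63], [-0.01, -0.7, -0.71, 0.76], [0.0, 0.0, 0.0, 1.0]]
pliers 0.73 [265.0, 165.0, 358.0, 2
[... 802 characters left out ...]
46, 0.011]]
{'time': 1.0, 'joint_positions': array([-1.44308171e+00,  8.71861015e-02,  1.37071197e+00, -1.21625312e-05,
        1.68358904e+00, -1.03082413e-01]), 'qvel': array([-0.00032696, -0.00110179, -0.00013126, -0.00079378,  0.0001235 ,
        0.00055189]), 'joint_torque': array([ 1.05572144e-04, -3.40048778e+01, -3.02604890e+01,  7.16798287e-02,
        2.36244482e-02,  1.05846318e-07]), 'tool_pos': array([ 0.12581726, -0.53542994,  0.2305074 ]), 'ee_rot': array([3.14148891e+00, 2.28816201e-05, 2.30795661e-01]), 'wrist_force': array([-0.96985423,  0.11745571, -0.87695812]), 'wrist_torque': array([0.00373951, 0.05712439, 0.01428613]), 'finger_force': 0.0, 'width': 0.09418271518657599}
```

View pics/top0.png

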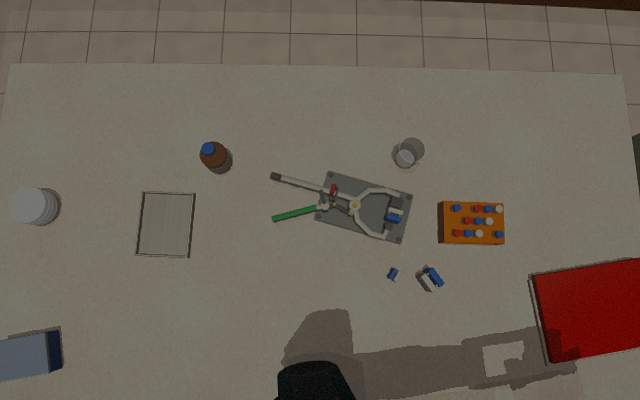

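View pics/side0.png

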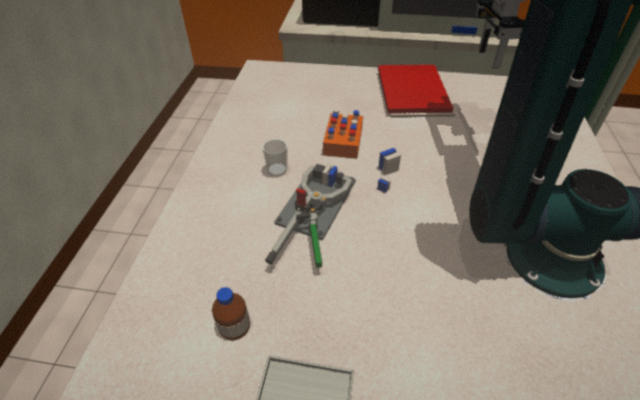

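The top view shows the pliers at about px (340,205) with jaws to the right. The target cassette is at (394,214) and the tray at (167,225) on the left. Two decoy cassettes are at (392,274) and (430,278).

```bash
python3 - <<'E'
from h import *
for n in("top","side"):
    d=np.load(n+"_d.npy");p=np.load(n+"_p.npy");C=cloud(n,d)
    x,y,z=C[...,0],C[...,1],C[...,2]
    box=(x>.44)&(x<.66)&(y>-.25)&(y<.17)
    m=box&(z>.006)&(z<.019)&(y<.05)
    # largest component
    nl,L,S,_=cv2.connectedComponentsWithStats(m.astype(np.uint8)); 
    P=C[m][:,:2]
    r=cv2.minAreaRect((P*1000).astype(np.float32)); print(n,"rect",r,np.median(C[m][:,2]), "bench z",np.median(z[box&(z<.006)]))
    hsv=cv2.cvtColor(p,cv2.COLOR_RGB2HSV)
    g=box&(hsv[...,0]>45)&(hsv[...,0]<80)&(hsv[...,1]>120)
    G=C[g&(z>.035)&(z<.06)]; c=G.mean(0);u,s,v=np.linalg.svd(G[:,:2]-c[:2]);pr=(G[:,:2]-c[:2])@v[0]
    print("green",len(G),c,v[0],(c[:2]+v[0]*pr.min()),(c[:2]+v[0]*pr.max()),np.median(G[:,2]))
    rd=box&((hsv[...,0]<8)|(hsv[...,0]>172))&(hsv[...,1]>130)
    R=C[rd&(z>.075)&(z<.13)];print("red",len(R),np.median(R,0),R.max(0),R.min(0))
    bl=box&(hsv[...,0]>100)&(hsv[...,0]<130)&(hsv[...,1]>110);B=C[bl&(z>.045)];print("blue top",len(B),np.median(B,0),B.max(0),B.min(0))
    T=C[(x>.4)&(x<.62)&(y>.27)&(y<.5)&(z>.01)&(z<.03)]
    print("tray",cv2.minAreaRect((T[:,:2]*1000).astype(np.float32)))
    x0,y0,x1,y1=(260,155,420,255) if n=="top" else (255,155,365,275)
    cv2.imwrite(f"pics/{n}c.png",cv2.resize(cv2.convertScaleAbs(cv2.cvtColor(p[y0:y1,x0:x1],cv2.COLOR_RGB2BGR),alpha=1.5),None,fx=5,fy=5,interpolation=2))
E
```

```text
top rect ((565.9705200195312, -106.62553405761719), (241.57640075683594, 172.17454528808594), 83.9441909790039) 0.012307199362776688 bench z 0.0002614021260753385
green 229 [0.53687917 0.0646175  0.05076358] [ 0.27417119 -0.9616809 ] [0.52257162 0.11480256] [0.55140429 0.01366927] 0.05087310338128015
red 37 [ 0.58285712 -0.02345785  0.11808276] [ 0.59574522 -0.01889011  0.12346282] [ 0.57278955 -0.03221704  0.077341  ]
blue top 73 [ 0.52709735 -0.17162451  0.05606822] [ 0.53632177 -0.15543821  0.06032267] [ 0.51874466 -0.18898903  0.04515747]
tray ((512.3778076171875, 382.84619140625), (131.9091033935547, 159.02767944335938), 88.03595733642578)
side rect ((560.4347534179688, -107.02507019042969), (229.32591247558594, 131.7900848388672), 74.19550323486328) 0.0112820532129001 bench z -0.0003940476422400474
green 162 [0.53857251 0.06623949 0.05038362] [-0.26486089  0.96428663] [0.55244779 0.01572336] [0.52481648 0.11632148] 0.05039860567998933
red 68 [ 0.58374376 -0.02155061  0.1096538 ] [ 0.59231249 -0.01637222  0.12067673] [ 0.57522841 -0.02916392  0.07630027]
blue top 40 [ 0.52811604 -0.16804622  0.05496939] [ 0.53663769 -0.15418967  0.05769799] [ 0.52069661 -0.18828492  0.04782825]
tray ((512.8494262695312, 358.6699523925781), (80.54212188720703, 159.47715759277344), 87.70528411865234)
```

View pics/topc.png

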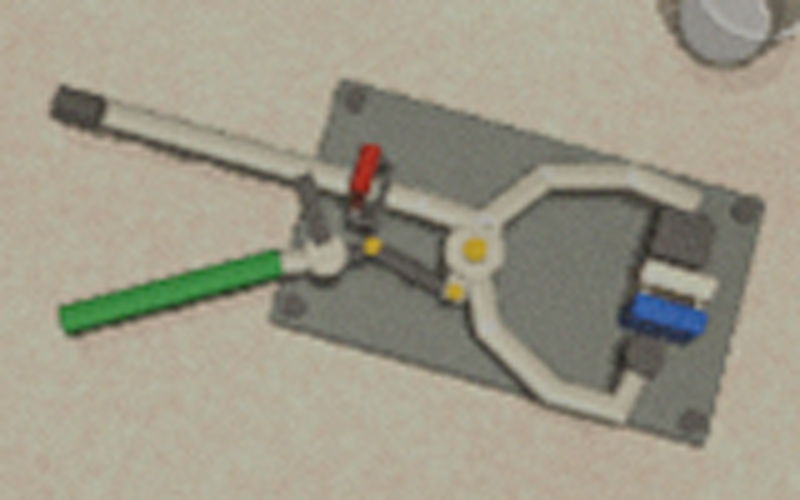

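```bash
A='[[[0,0,-0.0161],[0.362,0.612,0],1],[[0,0,-0.0161],[0.362,0.612,0],1],[[0,0,-0.0161],[0.362,0.612,0],1],[[0,0,-0.0161],[0.362,0.612,0],1],[[0,0,-0.0161],[0.362,0.612,0],1]]'
python3 -m handwheel '[[[0,0,-0.016],[0.36,0.61,0],1],[[0,0,-0.016],[0.36,0.61,0],1],[[0,0,-0.016],[0.36,0.61,0],1],[[0,0,-0.016],[0.36,0.61,0],1],[[0,0,-0.016],[0.36,0.61,0],1]]'
python3 -m handwheel '[[[0,0,-0.016],[0.36,0.61,0],1],[[0,0,-0.016],[0.36,0.61,0],1],[[0,0,-0.016],[0.36,0.61,0],1],[[0,0,-0.016],[0.36,0.61,0],1],[[0,0,-0.016],[0.36,0.61,0],1]]'
python3 -m handwheel '[[[0,0,-0.016],[0.36,0.61,0],1],[[0,0,-0.016],[0.36,0.61,0],1],[[0,0,-0.016],[0.36,0.61,0],1],[[0,0,-0.016],[0.36,0.61,0],1],[[0,0,-0.016],[0.36,0.61,0],1]]'
python3 -m handwheel '[[[0,0,-0.016],[0.36,0.61,0],1],[[0,0,-0.016],[0.36,0.61,0],1],[[0,0,-0.016],[0.36,0.61,0],1],[[0,0,-0.016],[0.36,0.61,0],1],[[0,0,-0.016],[0.36,0.61,0],1]]'
```

```text
time: 1.5
tool_pos: [0.2163, -0.3817, 0.2306]
ee_rot: [3.141, -0.0, 0.104]
wrist_force: [0.9, 0.5, 0.2]
width: 0.0573
finger_force: 0.0
time: 2.0
tool_pos: [0.3063, -0.2292, 0.2308]
ee_rot: [3.141, -0.001, -0.022]
wrist_force: [-0.5, -0.8, -0.7]
width: 0.0176
finger_force: 0.0
time: 2.5
tool_pos: [0.3963, -0.0765, 0.2308]
ee_rot: [3.141, -0.001, -0.147]
wrist_force: [0.5, -0.9, 0.2]
width: 0.0004
finger_force: 0.0
time: 3.0
tool_pos: [0.4864, 0.076, 0.2306]
ee_rot: [3.142, -0.0, -0.273]
wrist_force: [0.6, -0.9, 1.1]
width: 0.0005
finger_force: 0.0
```

```bash
python3 -m handwheel '[[[0,0,0],[0,0,-0.7],1],[[0,0,0],[0,0,-0.7],1],[[0,0,0],[0,0,-0.7],1],[[0,0,0],[0,0,-0.7],1],[[0,0,0],[0,0,-0.7],1]]'
python3 -m handwheel '[[[0,0,0],[0.12,0.03,0],1],[[0,0,0],[0.12,0.03,0],1],[[0,0,0],[0.12,0.03,0],1],[[0,0,0],[0.12,0.03,0],1],[[0,0,0],[0.12,0.03,0],1]]'
python3 -m handwheel '[[[0,0,0],[0.1,0.02,0],1],[[0,0,0],[0.1,0.02,0],1],[[0,0,0],[0.1,0.02,0],1],[[0,0,0],[0.1,0.02,0],1],[[0,0,0],[0.1,0.02,0],1]]'
```

```text
time: 3.5
tool_pos: [0.4858, 0.0747, 0.0544]
ee_rot: [-3.141, -0.001, -0.272]
wrist_force: [0.7, -0.2, -0.4]
width: 0.0007
finger_force: 0.0
time: 4.0
tool_pos: [0.5173, 0.0822, 0.0574]
ee_rot: [-3.141, -0.002, -0.272]
wrist_force: [-1.7, 0.5, 2.3]
width: 0.0006
finger_force: 0.9
time: 4.5
tool_pos: [0.5401, 0.0864, 0.0552]
ee_rot: [3.139, 0.002, -0.272]
wrist_force: [-4.1, -1.6, 2.5]
width: 0.0007
finger_force: 2.0
```

```bash
python3 -m handwheel '[[[0,0,0],[0.08,0.01,0],1],[[0,0,0],[0.08,0.01,0],1],[[0,0,0],[0.08,0.01,0],1],[[0,0,0],[0.08,0.01,0],1],[[0,0,0],[0.08,0.01,0],1]]'
python3 -m handwheel '[[[0,0,0],[0.04,0,0],1],[[0,0,0],[0.04,0,0],1],[[0,0,0],[0.04,0,0],1],[[0,0,0],[0,0,0],1]]'
python3 - <<'E'
from h import *
p,d=robot.snapshot("side")
cv2.imwrite("pics/s1.png",cv2.resize(cv2.convertScaleAbs(cv2.cvtColor(p[155:275,255:365],cv2.COLOR_RGB2BGR),alpha=1.5),None,fx=5,fy=5,interpolation=2))
E
```

```text
time: 5.0
tool_pos: [0.562, 0.09, 0.0557]
ee_rot: [-3.14, -0.002, -0.272]
wrist_force: [0.2, 0.4, 0.2]
width: 0.0003
finger_force: 0.0
time: 5.4
tool_pos: [0.5672, 0.0896, 0.0556]
ee_rot: [-3.141, -0.0, -0.272]
wrist_force: [0.3, 0.1, -0.6]
width: 0.0002
finger_force: 0.0
```

View pics/s1.png

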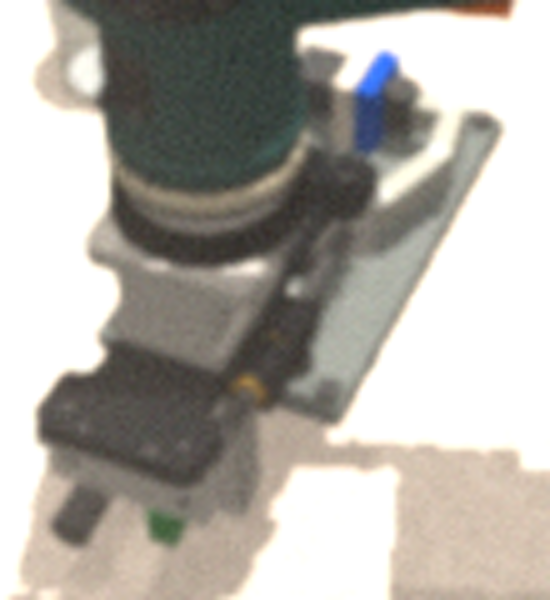

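The handle appears to have snapped over: the force fell to 0, and the handle now lies beside the fixed one at about crop px (165,525). I'll back off, rise, and look at the lock.

```bash
python3 -m handwheel '[[[0,0,0],[-0.3,0.05,0],1],[[0,0,0],[-0.6,0.1,0],1],[[0,0,0],[-0.2,0,0.5],1],[[0,0,0],[0,0,1],1],[[0,0,0],[0,0,1],1]]'
python3 - <<'E'
from h import *
p,d=robot.snapshot("top");C=cloud("top",d);x,y,z=[C[...,i] for i in range(3)]
hsv=cv2.cvtColor(p,cv2.COLOR_RGB2HSV)
g=(x>.44)&(x<.66)&(y>-.05)&(y<.17)&(hsv[...,0]>45)&(hsv[...,0]<80)&(hsv[...,1]>120)&(z>.035)&(z<.06)
G=C[g];c=G.mean(0);u,s,v=np.linalg.svd(G[:,:2]-c[:2]);print(c,v[0],len(G), "axis (.272,.962)")
a=cv2.convertScaleAbs(cv2.cvtColor(p[155:255,260:420],cv2.COLOR_RGB2BGR),alpha=1.5)
p,d=robot.snapshot("side")
b=cv2.convertScaleAbs(cv2.cvtColor(p[155:255,255:365],cv2.COLOR_RGB2BGR),alpha=1.3)
cv2.imwrite("pics/c2.png",np.hstack([cv2.resize(a,(480,400)),cv2.resize(b,(320,400))]))
E
```

```text
time: 5.95
tool_pos: [0.5102, 0.0971, 0.1807]
ee_rot: [3.14, 0.003, -0.272]
wrist_force: [1.0, 0.1, 0.4]
width: 0.0007
finger_force: 0.0
[0.57266899 0.0383137  0.05111489] [-0.13425701 -0.99094655] 56 axis (.272,.962)
```

View pics/c2.png

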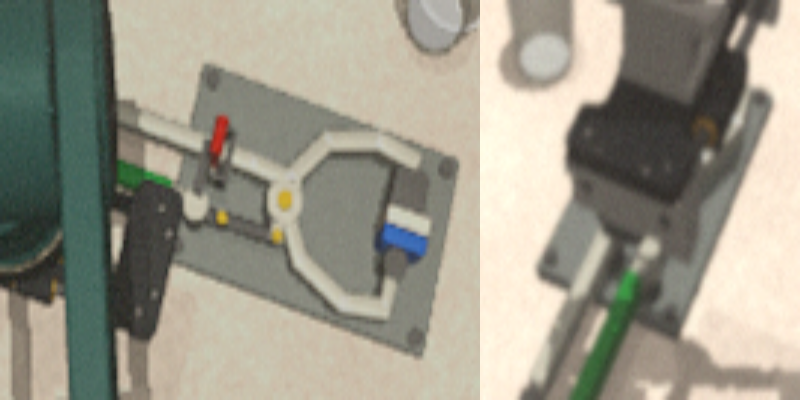

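Locked: the green grip is parallel to the fixed handle and the cassette is shut in the jaws. Next I'll flick the release lever.

```bash
python3 -m handwheel '[[[0,0,0],[0.43,-0.39,-0.28],1],[[0,0,0],[0.43,-0.39,-0.28],1],[[0,0,0],[0.43,-0.39,-0.28],1],[[0,0,0],[0.43,-0.39,-0.28],1],[[0,0,0],[0,0,0],1]]'
python3 -m handwheel '[[[0,0,0],[-0.06,-0.2,0],1],[[0,0,0],[-0.06,-0.2,0],1],[[0,0,0],[-0.04,-0.15,0],1],[[0,0,0],[-0.03,-0.1,0],1],[[0,0,0],[0,0,0],1]]'
python3 -m handwheel '[[[0,0,0],[-0.03,-0.1,0],1],[[0,0,0],[-0.02,-0.08,0],1],[[0,0,0],[-0.02,-0.08,0],1],[[0,0,0],[0,0,0],1]]'
```

```text
time: 6.55
tool_pos: [0.5977, 0.0168, 0.1205]
ee_rot: [3.14, 0.005, -0.275]
wrist_force: [-0.8, 0.7, 0.1]
width: 0.0007
finger_force: 0.0
time: 7.05
tool_pos: [0.5882, -0.0132, 0.1257]
ee_rot: [-3.14, -0.001, -0.272]
wrist_force: [-0.0, 1.5, 1.9]
width: 0.0007
finger_force: 1.2
time: 7.45
tool_pos: [0.5844, -0.0267, 0.1236]
ee_rot: [3.141, 0.001, -0.272]
wrist_force: [0.2, 3.1, -1.7]
width: 0.0005
finger_force: 1.3
```

```bash
python3 -m handwheel '[[[0,0,0],[-0.01,-0.05,0],1],[[0,0,0],[0,0,0],1],[[0,0,0],[0.1,0.4,0],1],[[0,0,0],[0.1,0.5,0.2],1],[[0,0,0],[0,0.8,1],0]]'
python3 -m handwheel '[[[0,0,0],[0,0.5,1],0],[[0,0,0],[0,0,0],0],[[0,0,0],[0,0,0],0],[[0,0,0],[0,0,0],0]]'
python3 - <<'E'
from h import *
p,d=robot.snapshot("top");np.save("t3p.npy",p);np.save("t3d.npy",d)
C=cloud("top",d);x,y,z=[C[...,i] for i in range(3)]
hsv=cv2.cvtColor(p,cv2.COLOR_RGB2HSV)
O=np.array([.5673,-.0825]);ex=np.array([-.272,-.962]);ey=np.array([.962,-.272])
X=(C[...,:2]-O)@ex;Y=(C[...,:2]-O)@ey
m=(abs(X-.095)<.03)&(abs(Y)<.035)&(z>.05)&(z<.068)
b=m&(hsv[...,0]>100)&(hsv[...,0]<130)&(hsv[...,1]>110)
wh=m&(hsv[...,1]<60)&(hsv[...,2]>110)
for k in(b,wh):
    q=np.c_[X[k],Y[k],z[k]];print(len(q),q.min(0).round(4),q.max(0).round(4),np.median(q,0).round(4))
k=b|wh
r=cv2.minAreaRect((np.c_[X[k],Y[k]]*1000).astype(np.float32));print(r)
a=cv2.convertScaleAbs(cv2.cvtColor(p[155:255,260:420],cv2.COLOR_RGB2BGR),alpha=1.5)
p,d=robot.snapshot("side")
c=cv2.convertScaleAbs(cv2.cvtColor(p[155:255,255:365],cv2.COLOR_RGB2BGR),alpha=1.3)
cv2.imwrite("pics/c3.png",np.hstack([cv2.resize(a,(480,400)),cv2.resize(c,(320,400))]))
E
```

```text
time: 7.95
tool_pos: [0.5921, 0.046, 0.169]
ee_rot: [3.136, 0.009, -0.274]
wrist_force: [0.5, -1.0, -1.0]
width: 0.0057
finger_force: 0.0
time: 8.35
tool_pos: [0.5939, 0.0686, 0.2171]
ee_rot: [3.14, 0.001, -0.273]
wrist_force: [-0.5, 0.0, -0.5]
width: 0.0369
finger_force: 0.0
73 [ 0.0799 -0.012   0.053 ] [0.1148 0.0004 0.061 ] [ 0.0978 -0.0059  0.0559]
65 [0.0807 0.0012 0.0503] [0.1141 0.0134 0.0599] [0.0969 0.0065 0.0567]
((97.71949768066406, 0.9730777740478516), (25.31163215637207, 34.801841735839844), 87.00837707519531)
```

View pics/c3.png

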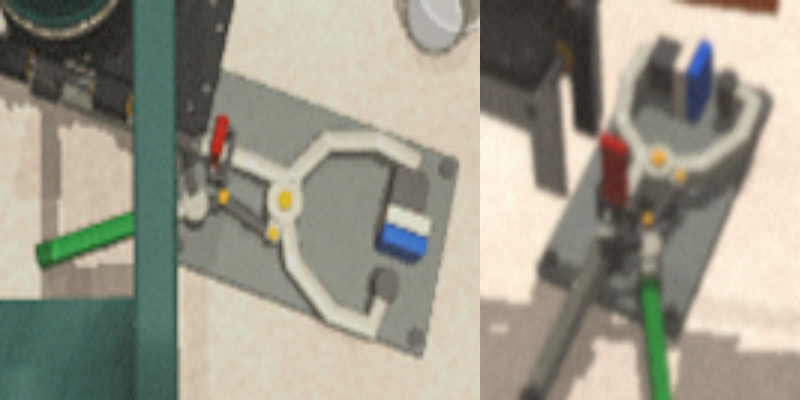

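The pliers have sprung open, with the green handle slanted out again. The cassette is shut, about 25 mm deep, and rests at the fixed pad at crop px (405,232). I'll grasp it now.

```bash
python3 -m handwheel '[[[0,0,0],[-0.13,-0.61,0],0.35],[[0,0,0],[-0.13,-0.61,0],0.35],[[0,0,0],[-0.13,-0.61,0],0.35],[[0,0,0],[-0.13,-0.61,0],0.35],[[0,0,0],[-0.13,-0.61,0],0.35]]'
python3 -m handwheel '[[[0,0,0],[-0.13,-0.61,0],0.35],[[0,0,0],[-0.13,-0.61,0],0.35],[[0,0,0],[-0.13,-0.61,0],0.35],[[0,0,0],[0,0,-0.8],0.35],[[0,0,0],[0,0,0],0.35]]'
python3 - <<'E'
from h import *
o=robot.get_obs();print(o["tool_pos"],o["ee_rot"],o["width"],(np.array([.5414,-.1763,.048])-o["tool_pos"])/.05)
E
```

```text
time: 8.95
tool_pos: [0.5606, -0.0847, 0.2165]
ee_rot: [3.141, 0.003, -0.273]
wrist_force: [-0.4, -0.6, -0.8]
width: 0.0612
finger_force: 0.0
time: 9.45
tool_pos: [0.5379, -0.1744, 0.1709]
ee_rot: [-3.14, 0.014, -0.275]
wrist_force: [-0.3, -0.3, -1.7]
width: 0.0611
finger_force: 0.0
[ 0.53792951 -0.17443391  0.17087055] [-3.1400224   0.01436807 -0.27495755] 0.06110862405919493 [ 0.06940975 -0.03732184 -2.45741091]
```

```bash
python3 -m handwheel '[[[0,0,0],[0,-0.03,-0.5],0.35],[[0,0,0],[0,0,-0.5],0.35],[[0,0,0],[0,0,-0.3],0.35],[[0,0,0],[0,0,0],0.35],[[0,0,0],[0,0,0],0.35]]'
```

```text
time: 9.95
tool_pos: [0.5426, -0.1757, 0.1139]
ee_rot: [3.141, -0.0, -0.271]
wrist_force: [-0.1, -0.0, 1.3]
width: 0.061
finger_force: 0.0
```

```bash
python3 -m handwheel '[[[0,0,0],[-0.02,-0.01,-0.4],0.35],[[0,0,0],[0,0,-0.4],0.35],[[0,0,0],[0,0,-0.3],0.35],[[0,0,0],[0,0,-0.2],0.35],[[0,0,0],[0,0,0],0.35]]'
python3 -m handwheel '[[[0,0,0],[0,0,0],1],[[0,0,0],[0,0,0],1],[[0,0,0],[0,0,0],1],[[0,0,0],[0,0,0],1],[[0,0,0],[0,0,0],1]]'
```

```text
time: 10.45
tool_pos: [0.5407, -0.176, 0.0473]
ee_rot: [-3.141, 0.002, -0.272]
wrist_force: [-0.3, -0.5, -0.4]
width: 0.061
finger_force: 0.0
time: 10.95
tool_pos: [0.5418, -0.1766, 0.0492]
ee_rot: [3.141, -0.002, -0.272]
wrist_force: [-0.5, 0.8, 2.4]
width: 0.036
finger_force: 30.0
```

```bash
python3 -m handwheel '[[[0,0,0],[-0.05,0.01,0],1],[[0,0,0],[0,0,0.3],1],[[0,0,0],[0,0,0.6],1],[[0,0,0],[0,0,0.9],1],[[0,0,0],[0,0,0.9],1]]'
python3 -m handwheel '[[[0,0,0],[0,0,0.9],1],[[0,0,0.01],[-0.03,0.3,0],1],[[0,0,0.01],[-0.03,0.6,0],1],[[0,0,0.01],[-0.03,0.7,0],1],[[0,0,0.01],[-0.03,0.7,0],1]]'
python3 -m handwheel '[[[0,0,0.01],[-0.04,0.7,0],1],[[0,0,0.01],[-0.04,0.7,0],1],[[0,0,0.01],[-0.04,0.7,0],1],[[0,0,0.01],[-0.04,0.7,0],1],[[0,0,0.01],[-0.04,0.7,0],1]]'
python3 -m handwheel '[[[0,0,0.01],[-0.04,0.7,0],1],[[0,0,0.01],[-0.04,0.7,0],1],[[0,0,0.01],[-0.04,0.7,0],1],[[0,0,0.01],[-0.04,0.7,0],1],[[0,0,0.01],[-0.04,0.7,0],1]]'
python3 -m handwheel '[[[0,0,0.01],[-0.04,0.7,0],1],[[0,0,0.01],[-0.04,0.7,0],1],[[0,0,0.01],[-0.04,0.4,0],1],[[0,0,0],[0,0.2,0],1],[[0,0,0],[0,0,0],1]]'
python3 - <<'E'
from h import *
p,d=robot.snapshot("side")
cv2.imwrite("pics/s4.png",cv2.cvtColor(p,cv2.COLOR_RGB2BGR))
E
```

```text
time: 11.45
tool_pos: [0.5377, -0.1753, 0.1843]
ee_rot: [-3.141, 0.003, -0.272]
wrist_force: [1.0, -0.9, -0.6]
width: 0.0359
finger_force: 30.0
time: 11.95
tool_pos: [0.5317, -0.0594, 0.2276]
ee_rot: [-3.141, 0.002, -0.209]
wrist_force: [-0.0, 0.7, 0.3]
width: 0.0359
finger_force: 30.0
time: 12.45
tool_pos: [0.5215, 0.1158, 0.2275]
ee_rot: [3.141, 0.002, -0.129]
wrist_force: [-0.2, 1.1, -1.3]
width: 0.0359
finger_force: 30.0
time: 12.95
tool_pos: [0.5114, 0.2905, 0.2274]
ee_rot: [3.14, 0.002, -0.051]
wrist_force: [0.8, -0.0, 0.0]
width: 0.0355
finger_force: 30.0
time: 13.45
tool_pos: [0.5064, 0.3895, 0.2276]
ee_rot: [3.14, 0.001, -0.004]
wrist_force: [0.1, 0.1, -1.2]
width: 0.0361
finger_force: 30.0
```

View pics/s4.png

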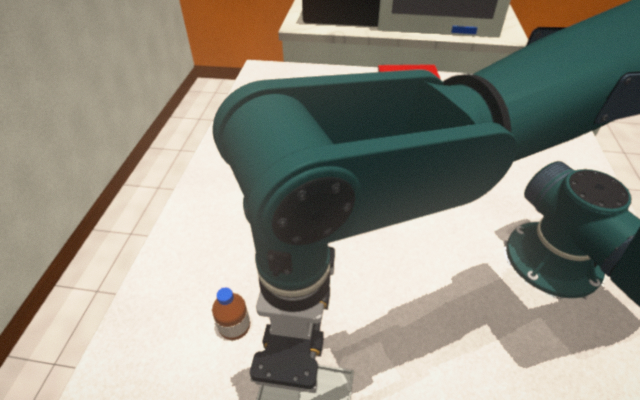

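The arm stands over the tray (tray edge at px (335,380)) with the cassette held and the bottle undisturbed. Lowering now.

```bash
python3 -m handwheel '[[[0,0,0],[0,0,-0.8],1],[[0,0,0],[0,0,-0.9],1],[[0,0,0],[0,0,-0.8],1],[[0,0,0],[0,0,-0.5],1],[[0,0,0],[0,0,-0.3],1]]'
python3 -m handwheel '[[[0,0,0],[0,0,-0.1],1],[[0,0,0],[0,0,0],1],[[0,0,0],[0,0,-0.06],1],[[0,0,0],[0,0,-0.06],1],[[0,0,0],[0,0,0],1]]'
python3 -m handwheel '[[[0,0,0],[0,0,-0.04],1],[[0,0,0],[0,0,-0.04],1],[[0,0,0],[0,0,0],1],[[0,0,0],[0,0,0],1]]'
```

```text
time: 14.0
tool_pos: [0.506, 0.3864, 0.0602]
ee_rot: [3.138, 0.004, -0.007]
wrist_force: [-0.8, -0.3, -0.3]
width: 0.0356
finger_force: 30.0
time: 14.5
tool_pos: [0.5071, 0.3894, 0.053]
ee_rot: [-3.141, -0.001, -0.005]
wrist_force: [0.1, -0.5, -1.6]
width: 0.0361
finger_force: 30.0
time: 14.9
tool_pos: [0.5067, 0.3892, 0.0481]
ee_rot: [3.141, 0.0, -0.005]
wrist_force: [-0.0, 0.2, -0.7]
width: 0.0359
finger_force: 30.0
```

```bash
python3 -m handwheel '[[[0,0,0],[0,0,-0.04],1],[[0,0,0],[0,0,-0.04],1],[[0,0,0],[0,0,0],1],[[0,0,0],[0,0,0],1]]'
python3 -m handwheel '[[[0,0,0],[0,0,-0.03],1],[[0,0,0],[0,0,0],1],[[0,0,0],[0,0,0],1]]'
```

```text
time: 15.3
tool_pos: [0.5067, 0.3891, 0.0441]
ee_rot: [3.141, 0.0, -0.005]
wrist_force: [-0.3, -0.8, -1.0]
width: 0.0355
finger_force: 30.0
time: 15.6
tool_pos: [0.5068, 0.3892, 0.0427]
ee_rot: [3.141, 0.0, -0.005]
wrist_force: [-0.0, -0.0, -0.5]
width: 0.0356
finger_force: 30.0
```

```bash
python3 -m handwheel '[[[0,0,0],[0,0,-0.03],1],[[0,0,0],[0,0,0],1],[[0,0,0],[0,0,0],1]]'
python3 -m handwheel '[[[0,0,0],[0,0,-0.02],1],[[0,0,0],[0,0,0],1],[[0,0,0],[0,0,0],1]]'
```

```text
time: 15.9
tool_pos: [0.5068, 0.3891, 0.0412]
ee_rot: [3.141, 0.0, -0.005]
wrist_force: [1.0, 0.2, -0.4]
width: 0.0359
finger_force: 30.0
time: 16.2
tool_pos: [0.5068, 0.3891, 0.0412]
ee_rot: [3.142, -0.0, -0.005]
wrist_force: [-2.5, -1.7, 5.8]
width: 0.0358
finger_force: 30.0
```

```bash
python3 -m handwheel '[[[0,0,0],[0,0,0],0.4],[[0,0,0],[0,0,0],0.4],[[0,0,0],[0,0,0],0.4],[[0,0,0],[0,0,0.3],0.4],[[0,0,0],[0,0,0.7],0.4]]'
python3 -m handwheel '[[[0,0,0],[0,0,1],0.4],[[0,0,0],[0,0,1],0.4],[[0,0,0],[-0.6,0,0.6],0.4],[[0,0,0],[-1,-0.5,0],0.4],[[0,0,0],[-1,-1,0],0.4]]'
python3 -m handwheel '[[[0,0,0],[-0.8,-1,0],0.4],[[0,0,0],[0,-1,0],0.4],[[0,0,0],[0,-1,0],0.4],[[0,0,0],[0,-0.5,0],0.4],[[0,0,0],[0,0,0],0.4]]'
python3 - <<'E'
from h import *
p,d=robot.snapshot("top");C=cloud("top",d);x,y,z=[C[...,i] for i in range(3)]
m=(x>.47)&(x<.55)&(y>.34)&(y<.44)&(z>.03);q=C[m];print(len(q),q.min(0),q.max(0),np.median(q,0))
print(cv2.minAreaRect((C[m&(z>.043)][:,:2]*1000).astype(np.float32)))
for n in("rack","bottle","beaker"):
    for b in robot.boxes_of(n,"top")[:1]: print(n,np.round(b["bbox"]))
a=cv2.cvtColor(p,cv2.COLOR_RGB2BGR)
t=cv2.resize(a[180:270,120:210],(400,400),interpolation=2)
cv2.imwrite("pics/c5.png",np.hstack([t,cv2.resize(a[120:300,190:520],(400,400))]))
E
```

```text
time: 16.7
tool_pos: [0.5046, 0.3877, 0.087]
ee_rot: [3.137, 0.007, -0.005]
wrist_force: [0.6, 0.5, -0.0]
width: 0.0568
finger_force: 0.0
time: 17.2
tool_pos: [0.3958, 0.3324, 0.2231]
ee_rot: [-3.138, -0.004, -0.002]
wrist_force: [-0.1, -0.7, 0.5]
width: 0.0559
finger_force: 0.0
time: 17.7
tool_pos: [0.3656, 0.1652, 0.2218]
ee_rot: [-3.142, -0.003, -0.009]
wrist_force: [-0.1, -0.2, -0.3]
width: 0.0564
finger_force: 0.0
177 [0.4934547  0.36825402 0.03195506] [0.51812055 0.40632499 0.05319945] [0.50459506 0.38558952 0.04709454]
((504.1048278808594, 387.5140686035156), (21.311378479003906, 37.673545837402344), 1.0985726118087769)
rack [436. 203. 509. 248.]
bottle [200. 142. 229. 173.]
beaker [396. 135. 421. 169.]
```

View pics/c5.png

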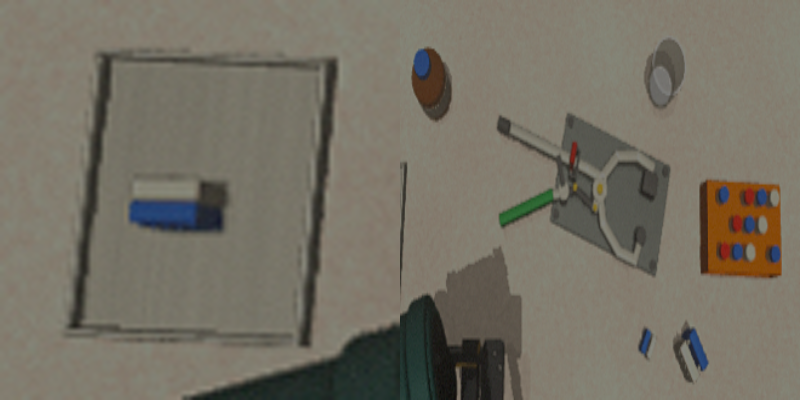

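The cassette stands upright and shut in the tray at crop px (180,200). The pliers are empty and open, and the rack, bottle and beaker are unmoved.

```bash
python3 -c "
from bench import robot
print(robot.close_job())"
```

```text
the job is handed in; nothing more can be done
None
```

The job is handed in: the pliers snapped over and locked on their own, the release lever sprang them open, and the shut cassette stands upright in the steel tray with the rack, bottle and beaker unmoved (about 18 s used); no verdict was returned.

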